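# Hold a sample carrier flush on the sloped contact stage

## Task

Two sloped contact stages stand on the electronics bench; the one in use is the one with the bench meter standing right behind it. Pick up the sample carrier by its fin, tilt it to match that stage's steel face and hold it there, centred and squared to the plate with its long side up the slope, gently pressed so that its whole underside lies flush, and finish while still holding it gripped and pressed so. Leave everything else where it stands.

Things in the scene. Friction and masses are not known exactly. Their poses are not given: they have to be found in the camera images.
- carrier: loose sample carrier, about 0.13 kg: flat aluminium plate 90 (x) x 60 (y) x 6 mm with small green boards at its ends (up to 10 mm above the underside) and an upright black grip fin in its middle, 44 mm long along x, 12 mm thick in y, rising to 42 mm above the underside; origin at the centre of the underside, z up through the fin. The same either way round. Starts flat on the table
- plate_a: steel top plate, 110 (x, up the slope) x 90 (y) x 10 mm, of one of two identical stages on fixed blue bases (110 x 138 mm, below the face); origin: centre of the top face, 75 mm above the table; z: face normal; the +x edge, far from the robot, is higher. Slope 9 to 29 degrees, new each start, kept by a stiff hinge. Sprung: sinks along -z from 4 N, 5 mm at 13 N (stop). On the robot's left (+y)
- plate_b: steel top plate, 110 (x, up the slope) x 90 (y) x 10 mm, of one of two identical stages on fixed blue bases (110 x 138 mm, below the face); origin: centre of the top face, 75 mm above the table; z: face normal; the +x edge, far from the robot, is higher. Slope 9 to 29 degrees, new each start, kept by a stiff hinge. Sprung: sinks along -z from 4 N, 5 mm at 13 N (stop). On the robot's right (-y)
- meter: bench meter, fixed: a grey box 65 (x) x 110 (y) x 50 mm with a display and a round knob (up to 60 mm high) on its top; origin at the centre of its underside. Its centre stands 130 to 230 mm beyond (+x of) the face centre of the stage in use, and at least 300 mm from the other stage
- bottle: white bottle with black cap, 60 mm across, 110 mm high, loose, origin at the centre of its underside; stands 130 to 230 mm behind the stage that is not in use; a bystander
- tray: black open parts tray 90 x 120 x 25 mm, loose, origin at the centre of its underside; a bystander
- screwdriver: screwdriver 160 mm long, loose, lying on the table, origin near its middle; a bystander

How it is judged:
By the outcome, as a careful person would: the job done as asked, in the order asked, and still so for the second after the job is handed in, while the arm keeps its last pose, push and grip.
It also fails if it takes over 38 s, if anything falls off the work surface, if the arm or the gripper's body presses on something with over 40 N, if the wrist force passes 120 N, or if a joint passes its speed limit or range.

## Robot

A 6-joint arm with a two-finger parallel gripper is mounted at the origin on the work surface. World frame = base frame: x ahead of the robot, y to its left, z up, the work surface at z = 0. Lengths are in m, angles in degrees, forces in N, time in s.
With the tool pointing down it reaches from about 0.325 to 0.85 m from the base axis. Payload 15.5 kg.
Tool frame: the origin (TCP) lies at the very end of the fingers, on their centre line; the grasp point (between the pads) lies arm.grip_depth behind it (arm.grip_depth is the distance from the TCP to the grasp point, in m); z points along the fingers, y is the line along which they close (so a half turn about z gives the same grasp; the last joint's range is limited). The gripper opens to 91 mm and grips with 3 to 60 N. Pads are 32 mm wide; open, the fingers measure 118 mm over their backs; the gripper's body (76 mm by 178 mm) begins 60 mm behind the grasp point.
Start: joints at [59.559, 28.281, 77.091, -0, 74.628, -5.472], TCP at [0.264, 0.567, 0.214] pointing down, gripper open.
Joint ranges: [-166.48, 166.48], [-47.26, 123.95], [12.59, 153.08], [-70.14, 250.14], [6.76, 159.57], [-176.63, 176.63]. Speed limits (degrees/s): [108.29, 108.29, 147.25, 172.46, 172.46, 172.46].

## Interface

Orientations are given as a 3x3 rotation matrix whose columns are the frame's x, y, z axes.
In Python, from rig import arm gives the robot as it stands. Calls block until the motion is done:
- arm.move_to(position, orientation): joint-space move of the TCP to a pose.
- arm.move_l(position, orientation=None, feed=0.15): straight line of the TCP; orientation=None keeps the orientation; feed is the mean speed in m/s.
- arm.move_joints(angles): joint-space move.
- arm.grip(opening): finger opening in m; the grip force is fixed at half the most; returns when the fingers have stopped.
- arm.sleep(seconds).
- arm.solve_ik(position, orientation): joint angles nearest the present ones, or None.
- arm.snapshot(name): name is "scene" or "top" or "wrist"; returns the picture (420x560x3 uint8, red, green, blue); there is no depth.
- arm.get_calibration(name): a dict with "intrinsics" (3x3 intrinsics, pixels), "cam_to_world" (4x4, takes a point from camera to world coordinates). Camera axes: x right, y down, z forward; pixel columns grow to the right and rows downward; lengths in m; the calibration is good to about 2 mm. A picture is of the moment at which its call begins: read the wrist's pose just before it. get_calibration takes no time and is no camera call; for the wrist camera it gives the pose at the moment of the call.
A pose or a line that the arm cannot do raises arm.Unreachable and nothing moves.
- arm.sign_off(): hands the job in; it is judged then, once.
Readings, each from a call of its own:
- arm.current_t(): time.
- arm.current_joint_positions(): joint angles.
- arm.current_dq(): joint speeds.
- arm.current_tau(): joint torques, N m.
- arm.current_ee_pos(): TCP position.
- arm.current_tool_rot(): TCP orientation.
- arm.current_force(): force on the tool from outside, world axes, zero at the start.
- arm.current_torque(): the same for the moment, N m.
- arm.current_width(): finger opening in m.
- arm.current_grasp_force(): force on a finger pad.
Only numpy, scipy, OpenCV 4.12 (cv2) and the standard library are available. Lean on these libraries where they do the work, as an engineer would, in place of code of your own. Each camera call takes 0.05 s, during which the arm holds its last target. There are 200 camera calls.

## Working session

There is one attempt and no reset: what is moved stays moved. The work goes in short steps, each a Python script; the robot and the scene stay as the last script left them, time stands still between calls to the robot, and variables do not carry over. Pictures are saved under pics/ and viewed, at most 10 in all, crops included, and the job is handed in when it is done.

```bash
mkdir -p pics; ls
python3 - <<'E'
from rig import arm
import cv2,numpy as np
np.set_printoptions(precision=4,suppress=True)
for n in ["scene","top"]:
    im=arm.snapshot(n); cv2.imwrite(f"pics/{n}0.png",im[:,:,::-1])
    c=arm.get_calibration(n); print(n,c["intrinsics"],c["cam_to_world"])
print(arm.grip_depth,arm.current_t())
E
```

```text
pics
scene [[437.7421   0.     280.5813]
 [  0.     437.7421 216.7327]
 [  0.       0.       1.    ]] [[-0.1329  0.8367 -0.5312  1.1271]
 [ 0.9911  0.1088 -0.0767  0.1811]
 [-0.0063 -0.5367 -0.8438  0.9853]
 [ 0.      0.      0.      1.    ]]
top [[452.1485   0.     281.4943]
 [  0.     452.1485 206.3121]
 [  0.       0.       1.    ]] [[-0.0039 -0.999   0.044   0.4899]
 [-0.9999  0.0033 -0.0131  0.0995]
 [ 0.0129 -0.0441 -0.9989  1.1994]
 [ 0.      0.      0.      1.    ]]
0.0188 0.1
```

View pics/scene0.png

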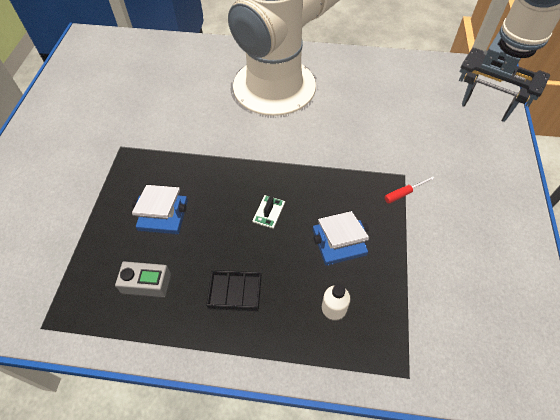

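View pics/top0.png

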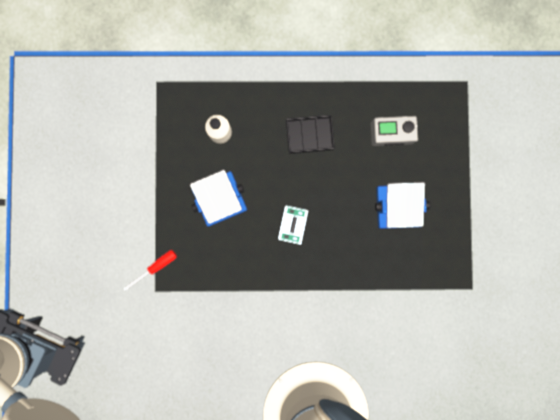

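The meter, at top (395,130) and scene (145,278), stands on the -y side behind the stage at top (403,205), so plate_b is in use. The carrier is near top (293,225). I'll take enlarged crops to get positions.

Run:
```python
import cv2,numpy as np
t=cv2.imread("pics/top0.png"); s=cv2.imread("pics/scene0.png")
a=cv2.resize(t[195:255,265:325],(400,400),interpolation=cv2.INTER_CUBIC)   # x6.667
b=cv2.resize(t[170:240,370:440],(400,400),interpolation=cv2.INTER_CUBIC)   # x5.714
cv2.imwrite("pics/crop1.png",np.hstack([a,b]))
```

```text
(no output)
```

View pics/crop1.png

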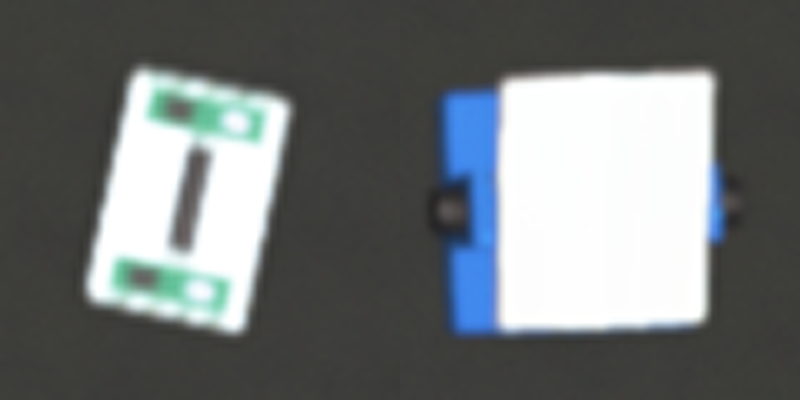

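Crop-left, carrier plate corners are (135,67),(291,100),(243,332),(88,298). Crop-right, plate_b face corners are (500,77),(714,70),(706,324),(498,330). Next I'll fit poses from these and get the wrist camera geometry.

```bash
cat > h.py <<'E'
import numpy as np, cv2
from scipy.optimize import least_squares
from scipy.spatial.transform import Rotation as R
np.set_printoptions(precision=4,suppress=True)
def proj(P,c):
    K=np.array(c["intrinsics"]);T=np.array(c["cam_to_world"])
    q=(np.asarray(P)-T[:3,3])@T[:3,:3]; q=q@K.T
    return q[:,:2]/q[:,2:]
def Rs(yaw,slope): # +x edge higher
    return R.from_euler("ZY",[yaw,-slope],degrees=True).as_matrix()
def rect(L,W): return np.array([[L,W,0],[L,-W,0],[-L,-W,0],[-L,W,0]])/2
def fit_plate(obs): # obs: list of (calib, 4x2 px in order ++,+-,--,-+)
    def f(p): return np.concatenate([(proj(rect(.11,.09)@Rs(p[2],p[3]).T+[p[0],p[1],.075],c)-u).ravel() for c,u in obs])
    s=least_squares(f,[.5,-.15,0,19]); return s.x,s.fun.reshape(-1,2)
def fit_carrier(obs,z=.006):
    def f(p): return np.concatenate([(proj(rect(.09,.06)@Rs(p[2],0).T+[p[0],p[1],z],c)-u).ravel() for c,u in obs])
    s=least_squares(f,[.5,.1,-15]); return s.x,s.fun.reshape(-1,2)
E
python3 - <<'E'
from h import *
from rig import arm
c=arm.get_calibration("top")
car=np.array([[135,67],[291,100],[243,332],[88,298]])/6.6667+[264.6,194.6]
pl=np.array([[100,77],[314,70],[306,324],[98,330]])/5.714+[369.6,169.6]
print(fit_carrier([(c,car)])); print(fit_plate([(c,pl)]))
# meter top centre ray at z=.05
K=c["intrinsics"];T=c["cam_to_world"]
for p,z in (((395,130),.05),((218,128),.09),((218,197),.075)):
    d=T[:3,:3]@np.linalg.solve(K,[*p,1]);print(T[:3,3]+d*(z-T[2,3])/d[2])
w=arm.get_calibration("wrist");p=arm.current_ee_pos();r=np.array(arm.current_tool_rot())
print(w["intrinsics"],r.T@(w["cam_to_world"][:3,3]-p),r.T@w["cam_to_world"][:3,:3],r)
E
```

```text
(array([  0.4945,   0.0538, -12.0377]), array([[ 0.501 ,  0.8041],
       [-0.6823,  0.5108],
       [-0.3884, -0.8684],
       [ 0.5669, -0.4352]]))
(array([ 0.5423, -0.2248,  1.0755,  9.7388]), array([[ 0.5587,  0.113 ],
       [-0.8016,  0.5653],
       [-0.2532, -0.2204],
       [ 0.496 , -0.4592]]))
[ 0.7361 -0.2082  0.05  ]
[0.733  0.2412 0.09  ]
[0.5632 0.2427 0.075 ]
[[327.4352   0.     286.5496]
 [  0.     327.4352 209.0004]
 [  0.       0.       1.    ]] [ 0.0853 -0.     -0.1704] [[ 0.0002 -0.9548 -0.2974]
 [ 1.      0.0001  0.0004]
 [-0.0003 -0.2974  0.9548]] [[-0.9066  0.4221 -0.0005]
 [ 0.4221  0.9066 -0.0009]
 [ 0.0001 -0.001  -1.    ]]
```

```bash
cat >> h.py <<'E'
Rtc=np.array([[0,-.9548,-.2974],[1,0,0],[0,-.2974,.9548]]);ptc=np.array([.0853,0,-.1704])
def look(tgt,d,az,el,roll):
    """tool pose with camera at distance d from tgt, seen from azimuth az, elevation el"""
    a,e=np.radians([az,el]); v=np.array([np.cos(a)*np.cos(e),np.sin(a)*np.cos(e),np.sin(e)])
    z=-v; x=np.cross(z,[0,0,1]); x/=np.linalg.norm(x); Rc=np.c_[x,np.cross(z,x),z]@R.from_euler("z",roll,degrees=True).as_matrix()
    Rt=Rc@Rtc.T; return np.array(tgt)+d*v-Rt@ptc, Rt
E
python3 - <<'E'
from h import *
from rig import arm
q0=np.array(arm.current_joint_positions())
for nm,t in (("plate",[.542,-.225,.065]),("car",[.4945,.0538,.01])):
  for az in (90,120,150,180,240):
    for el in (25,40,60,80):
      for d in (.3,):
        for roll in (0,90,180,270):
          p,r=look(t,d,az,el,roll); q=arm.solve_ik(p,r)
          if q is not None and p[2]>.1: print(nm,az,el,roll,p,np.round(q))
E
```

```text
plate 90 25 90 [ 0.5728 -0.1236  0.1123] [ 10.  55.  76. -53.  94. -49.]
plate 90 25 180 [ 0.542  -0.1366  0.1402] [  7.  37.  97. -54.  66.  39.]
plate 90 40 0 [ 0.542  -0.1195  0.1134] [  15.   51.   96.  -65.   79. -123.]
plate 90 40 90 [ 0.5728 -0.1393  0.1369] [  5.  47.  78. -45.  87. -62.]
plate 90 40 180 [ 0.542  -0.159   0.1605] [ -3.  30.  96. -39.  59.  19.]
plate 90 60 0 [ 0.542  -0.1424  0.1466] [   6.   36.   97.  -53.   66. -142.]
plate 90 60 90 [ 0.5728 -0.169   0.1619] [ -5.  39.  76. -30.  83. -82.]
plate 90 60 180 [ 0.542  -0.1957  0.1773] [-18.  26.  90. -14.  61. -12.]
plate 90 60 270 [ 0.5112 -0.169   0.1619] [ -9.  22. 114. -54.  32. 121.]
plate 90 80 0 [ 0.542  -0.1753  0.1699] [  -8.   27.   94.  -32.   59. -171.]
plate 90 80 90 [ 0.5728 -0.2056  0.1752] [ -17.   37.   70.  -14.   87. -103.]
plate 90 80 180 [ 0.542  -0.2359  0.1806] [-33.  29.  82.   6.  73. -35.]
plate 90 80 270 [ 0.5112 -0.2056  0.1752] [-28.  18. 107.  -1.  35.  61.]
plate 120 25 270 [ 0.4646 -0.1525  0.1123] [  -0.   68.  151.  217.   97. -148.]
plate 120 40 90 [ 0.5258 -0.1354  0.1369] [
[... 5551 characters left out ...]
054 0.0538 0.1256] [ -1.  29.  93.  -0.  65. -91.]
car 180 80 270 [0.4751 0.023  0.1202] [-19.  23. 112.  28.  45. -41.]
car 240 40 180 [ 0.4615 -0.0033  0.1055] [-33.  28. 118.  47.  48. 140.]
car 240 60 90 [0.4399 0.0207 0.1069] [-28.  24. 135.  91.  28.  10.]
car 240 60 180 [0.4798 0.0284 0.1223] [ -13.   22.  109.   17.   46. -174.]
car 240 60 270 [ 0.4932 -0.0101  0.1069] [ -29.   35.   99.   31.   69. -111.]
car 240 80 0 [0.4696 0.0107 0.1149] [-27.  25. 115.  40.  46. -27.]
car 240 80 90 [0.4581 0.0524 0.1202] [ -1.  18. 123.   0.  19. 121.]
car 240 80 180 [0.4999 0.0632 0.1256] [   5.   27.   96.   -7.   61. -142.]
car 240 80 270 [0.5114 0.0216 0.1202] [-14.  32.  91.  15.  72. -82.]
```

Run:
```python
from h import *
from rig import arm
import pickle
V={}
for k,(t,d,az,el) in dict(A=([.542,-.225,.065],.3,90,40),B=([.542,-.225,.065],.3,180,80),C=([.4945,.0538,.01],.3,180,80)).items():
    p,r=look(t,d,az,el,180); arm.move_to(p,r)
    c=arm.get_calibration("wrist"); im=arm.snapshot("wrist")
    V[k]=(c,im); cv2.imwrite(f"pics/w{k}.png",im[:,:,::-1]); print(k,arm.current_t())
pickle.dump(V,open("V.pkl","wb"))
A,B,C=(V[k][1][:,:,::-1] for k in "ABC")
car=[.4945,.0538,.006]; pl=[.542,-.225,.075]
out=[]
for k,t in (("A",pl),("B",pl),("C",car)):
    u=proj([t],V[k][0])[0]; x0,y0=(u-[100,75]).astype(int); x0=max(0,x0);y0=max(0,y0); print(k,x0,y0)
    m=V[k][1][y0:y0+150,x0:x0+200,::-1]; out.append(cv2.resize(m,(m.shape[1]*2,m.shape[0]*2),interpolation=cv2.INTER_CUBIC))
cv2.imwrite("pics/wcrop.png",np.vstack([np.hstack(out[:2]),np.hstack([out[2],np.zeros_like(out[2])])]))
```

```text
A 2.8667
B 5.0083
C 6.1667
A 186 142
B 185 135
C 187 131
```

View pics/wcrop.png

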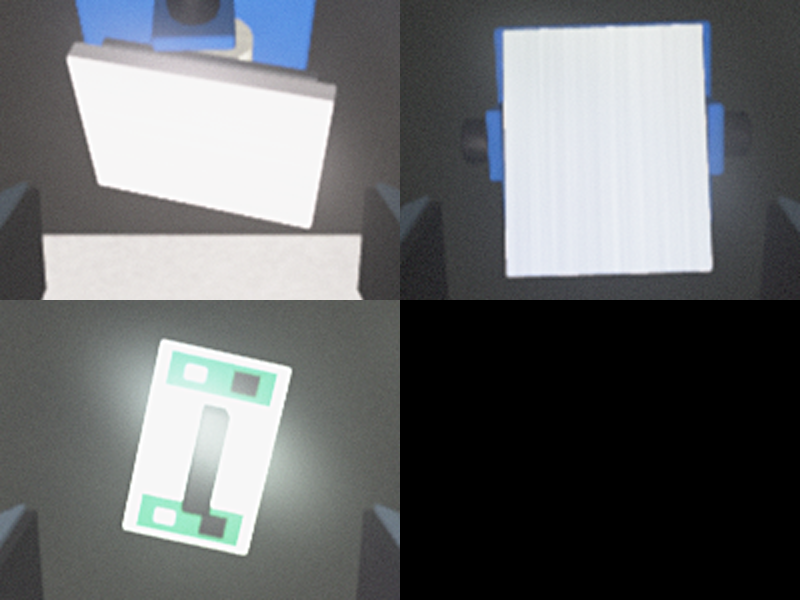

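A shows the plate from its +y side: face corners at crop (333,99),(311,227),(97,185),(69,59). B shows it from above: (712,269),(507,276),(503,30),(702,24). C shows the carrier: (246,554),(123,528),(163,340),(291,368).

Run:
```python
from h import *
from rig import arm
import pickle
V=pickle.load(open("V.pkl","rb"))
a=np.array([[333,99],[311,227],[97,185],[69,59]])/2-.25+[186,142]
b=np.array([[312,269],[107,276],[103,30],[302,24]])/2-.25+[185,135]
c=np.array([[246,254],[123,228],[163,40],[291,68]])/2-.25+[187,131]
for o in ([(V["A"][0],a)],[(V["B"][0],b)],[(V["A"][0],a),(V["B"][0],b)]):
    x,f=fit_plate(o); print(x,'\n',f.T)
P=x
Cx,f=fit_carrier([(V["C"][0],c)]); print(Cx,f.T)
np.save("PC.npy",np.r_[P,Cx])
flip=np.diag([1,-1,-1.]); half=np.diag([-1,-1,1.])
print(arm.current_joint_positions())
for h in (np.eye(3),half):
    Rg=Rs(Cx[2],0)@flip@h; Rf=Rs(P[2],P[3])@flip@h
    print(arm.solve_ik([*Cx[:2],.012],Rg),arm.solve_ik(np.r_[P[:2],.075]+Rs(P[2],P[3])[:,2]*.012,Rf))
```

```text
[ 0.5408 -0.2234  1.6271 13.9625] 
 [[ 1.2322  0.2434  0.4407 -1.8842]
 [ 0.8322  0.0952  0.4797 -0.5255]]
[ 0.5398 -0.2235  1.7408 15.9684] 
 [[ 0.7228 -0.5232 -0.214   0.0056]
 [ 0.7002  0.2254 -0.3871 -0.4733]]
[ 0.5404 -0.2234  1.7032 14.0411] 
 [[ 0.7528 -0.0117  0.2425 -2.2716  0.3557 -0.1812 -0.4555  0.3525]
 [ 0.8562  0.1294  0.47   -0.5078  1.2575  0.6967 -0.2157 -0.2528]]
[  0.4933   0.0559 -12.4935] [[ 0.1458  0.0025 -0.4082  0.2703]
 [ 0.0499 -0.0518 -0.2431  0.2615]]
[ -0.7142  28.7509  93.3551  -0.1064  65.1362 -90.599 ]
[ -0.4243  35.8524 106.2129  -0.      37.9347 102.0692] [-33.3421  29.7987 102.4495  13.4048  36.9378  44.9825]
[ -0.4243  35.8524 106.2129  -0.      37.9347 -77.9308] [ -33.3421   29.7987  102.4495   13.4048   36.9378 -135.0175]
```

Run:
```python
from h import *
import pickle
c,im=pickle.load(open("V.pkl","rb"))["A"]
x0,y0=210,150; m=cv2.resize(im[y0:y0+120,x0:x0+150,::-1],None,fx=5,fy=5,interpolation=cv2.INTER_CUBIC)
cv2.imwrite("pics/Az.png",m)
```

```text
(no output)
```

View pics/Az.png

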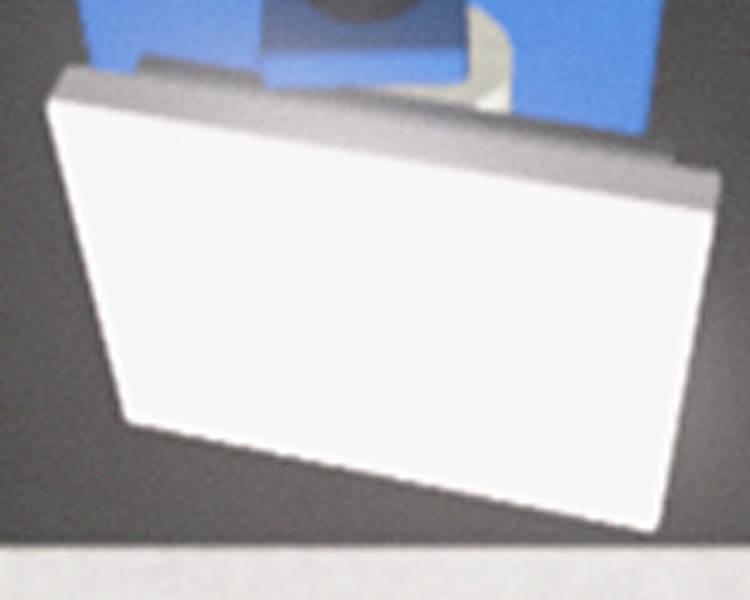

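Run:
```python
from h import *
from rig import arm
import pickle
V=pickle.load(open("V.pkl","rb"))
a=np.array([[712,212],[658,531],[126,422],[49,103]])/5-.4+[210,150]
b=np.array([[312,269],[107,276],[103,30],[302,24]])/2-.25+[185,135]
for o in ([(V["A"][0],a)],[(V["A"][0],a),(V["B"][0],b)]):
    P,f=fit_plate(o); print(P,'\n',f.T)
C=np.load("PC.npy")[4:]; np.save("PC.npy",np.r_[P,C])
h=np.diag([-1,1,-1.]); Rg=Rs(C[2],0)@h; Rf=Rs(P[2],P[3])@h
arm.move_to([*C[:2],.10],Rg); arm.move_l([*C[:2],.013],feed=.1)
print(arm.current_force()); arm.grip(0.0)
print(arm.current_width(),arm.current_grasp_force(),arm.current_force())
arm.move_l([*C[:2],.16],feed=.12)
n=Rs(P[2],P[3])[:,2]
arm.move_to(np.r_[P[:2],.075]+n*.073,Rf)
arm.sleep(.3)
c=arm.get_calibration("wrist");im=arm.snapshot("wrist");pickle.dump((c,im),open("H.pkl","wb"))
cv2.imwrite("pics/held.png",cv2.resize(im[60:360,90:490,::-1],None,fx=2,fy=2,interpolation=cv2.INTER_CUBIC))
print(arm.current_width(),arm.current_force(),arm.current_torque(),arm.current_t(),arm.current_ee_pos())
```

```text
[ 0.5405 -0.2232  1.9428 14.9385] 
 [[ 0.7626  0.2084  0.2218 -1.1805]
 [ 0.5194  0.0705  0.0502 -0.1645]]
[ 0.5403 -0.2234  1.788  14.8049] 
 [[ 0.5649 -0.1868 -0.1762 -1.389   0.6425 -0.1665 -0.3588  0.2068]
 [ 0.6843  0.1392  0.1705 -0.032   1.0652  0.6579 -0.1439 -0.3244]]
[-0.3277  0.0852  1.3623]
0.011994901997909436 29.999947249889374 [-0.7178  0.164   0.1656]
0.01173560202059706 [-0.1544 -0.2795 -0.173 ] [-0.0066  0.1784 -0.0002] 11.5417 [ 0.5218 -0.2234  0.1456]
```

View pics/held.png

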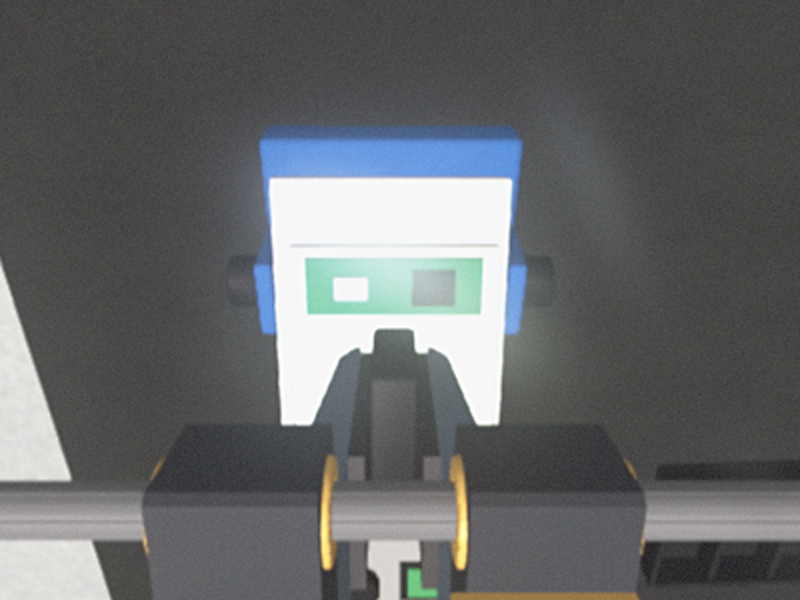

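Carrier held by the fin and square above plate_b: its low edge is at crop row 244 (x 291–498), the plate's low edge at row 178 (269–513), and the fin's top edge at about row 330 (376–413). I'll compare these with the predicted positions.

Run:
```python
from h import *
from rig import arm
import pickle
P=np.load("PC.npy")[:4]; c,im=pickle.load(open("H.pkl","rb"))
p=np.array(arm.current_ee_pos());r=np.array(arm.current_tool_rot())
f=lambda L:(proj(np.array(L)@r.T+p,c)-[90,60]+.25)*2
print("bottom edge",f([[.045,-.03,.013],[.045,.03,.013]]),"top edge",f([[.045,-.03,.007],[.045,.03,.007]]))
print("fin",f([[.022,-.006,-.029],[.022,.006,-.029]]))
S=Rs(P[2],P[3])
print("plate",(proj(np.array([[-.055,-.045,0],[-.055,.045,0]])@S.T+[P[0],P[1],.075],c)-[90,60]+.25)*2)
print("tool err deg",np.degrees(np.arccos(np.clip((np.trace(r.T@S@np.diag([-1,1,-1.]))-1)/2,-1,1))), p-(np.r_[P[:2],.075]+S[:,2]*.073))
```

```text
bottom edge [[287.1453 241.8917]
 [497.077  241.8918]] top edge [[283.8024 246.5502]
 [500.3617 246.5489]]
fin [[366.411  376.274 ]
 [417.4681 376.265 ]]
plate [[268.782  179.4827]
 [512.9458 179.7089]]
tool err deg 0.05134741846885068 [0.0002 0.0006 0.0001]
```

Run:
```python
from h import *
from rig import arm
P=np.load("PC.npy")[:4]; S=Rs(P[2],P[3]); O=np.r_[P[:2],.075]; Rf=S@np.diag([-1,1,-1.])
arm.move_l(O+S[:,2]*.019,Rf,feed=.06); arm.sleep(.4)
f0=np.array(arm.current_force());m0=np.array(arm.current_torque());print(f0,m0,arm.current_t())
d=.019
while d>.003:
    d-=.001 ; arm.move_l(O+S[:,2]*d,Rf,feed=.02); arm.sleep(.12)
    f=S.T@(np.array(arm.current_force())-f0); m=S.T@(np.array(arm.current_torque())-m0)
    e=S.T@(np.array(arm.current_ee_pos())-O)
    print("%.3f"%d,f,m,e)
    if f[2]>5.5: break
print(arm.current_t())
```

```text
[ 1.0836  0.2229 -1.0352] [-0.0182  0.2593 -0.0083] 12.9917
0.018 [-0.9413 -0.3795 -0.3866] [ 0.0529 -0.0526  0.0016] [0.    0.    0.018]
0.017 [-1.2217 -0.6372  0.1182] [ 0.0889 -0.082   0.0026] [-0.     0.     0.017]
0.016 [-1.2125  0.412  -0.1336] [ 0.0401  0.0263 -0.042 ] [ 0.    -0.     0.016]
0.015 [-1.5396 -0.2355  0.3845] [-0.0135 -0.0312 -0.053 ] [0.    0.    0.015]
0.014 [-1.0842 -0.9267  0.6768] [ 0.0747 -0.0935  0.0211] [-0.    -0.     0.014]
0.013 [-2.5929 -0.5601  3.0657] [ 0.0626 -0.15   -0.02  ] [ 0.0001 -0.      0.0131]
0.012 [-1.964   0.0649  5.5659] [ 0.0632 -0.1996  0.0357] [ 0.0001 -0.      0.012 ]
15.5583
```

```bash
cat >> h.py <<'E'
H=.0133
def go(arm,P,ds,sink,feed=.02):
    """underside centre 'sink' below face centre, slope changed by ds"""
    S0=Rs(P[2],P[3]); S=Rs(P[2],P[3]+ds); O=np.r_[P[:2],.075]-S0[:,2]*sink
    arm.move_l(O+S[:,2]*H,S@np.diag([-1,1,-1.]),feed=feed); return S
def read(arm,S,n=12):
    F=[];M=[]
    for _ in range(n):
        arm.sleep(.025);F.append(arm.current_force());M.append(arm.current_torque())
    return S.T@np.mean(F,0),S.T@np.mean(M,0)
E
python3 - <<'E'
from h import *
from rig import arm
P=np.load("PC.npy")[:4]
for ds in (0,1,2,0,-1.,0):
    S=go(arm,P,ds,.0013); arm.sleep(.15); f,m=read(arm,S); print(ds,f,m)
S=go(arm,P,0,-.004); arm.sleep(.15); print("free",read(arm,S),arm.current_t())
E
```

```text
0 [ 0.0392 -0.1957  4.5343] [-0.0184 -0.0402 -0.0107]
1 [0.2045 0.5285 4.8187] [ 0.129   0.3655 -0.0189]
2 [0.6073 1.0469 6.1543] [ 0.1976  0.3647 -0.0132]
0 [ 2.8551 -0.4428  4.3243] [-0.061  -0.6238 -0.012 ]
-1.0 [-0.1736 -1.0649  5.5939] [-0.2111 -0.0788 -0.0524]
0 [-3.1342  0.7204  4.623 ] [0.1464 0.5505 0.0175]
free (array([-0.472 , -0.0939, -1.0046]), array([ 0.0319,  0.2253, -0.0255])) 20.625
```

Run:
```python
from h import *
from rig import arm
P=np.load("PC.npy")[:4]
f0=np.array([-.472,-.094,-1.005]);m0=np.array([.032,.225,-.0255])
lo,hi=0.,1.
for i in range(3):
    ds=(lo+hi)/2
    S=go(arm,P,ds,-.001,.05); S=go(arm,P,ds,.0016); arm.sleep(.2); f,m=read(arm,S); f-=f0;m-=m0
    x=(-m[1]-.19*f[0])/f[2]; print(ds,f,m,"x",x,"y",(m[0]-.19*f[1])/f[2],arm.current_t())
    if abs(x)<.012: break
    lo,hi=(ds,hi) if x>0 else (lo,ds)
c=arm.get_calibration("wrist");im=arm.snapshot("wrist")
cv2.imwrite("pics/press.png",cv2.resize(im[100:300,160:410,::-1],None,fx=3,fy=3,interpolation=cv2.INTER_CUBIC))
```

```text
0.5 [0.304  0.1934 5.5688] [-0.0774  0.1975 -0.0028] x -0.04583075627143346 y -0.02049061926139404 21.6583
0.25 [0.4401 1.6045 5.6359] [ 0.2271 -0.2339  0.0371] x 0.02666722157331669 y -0.013798164029129777 22.6917
0.375 [-0.4229 -0.6897  5.7944] [-0.1962  0.1574  0.0177] x -0.013288677278078687 y -0.01124985858778157 23.725
```

View pics/press.png

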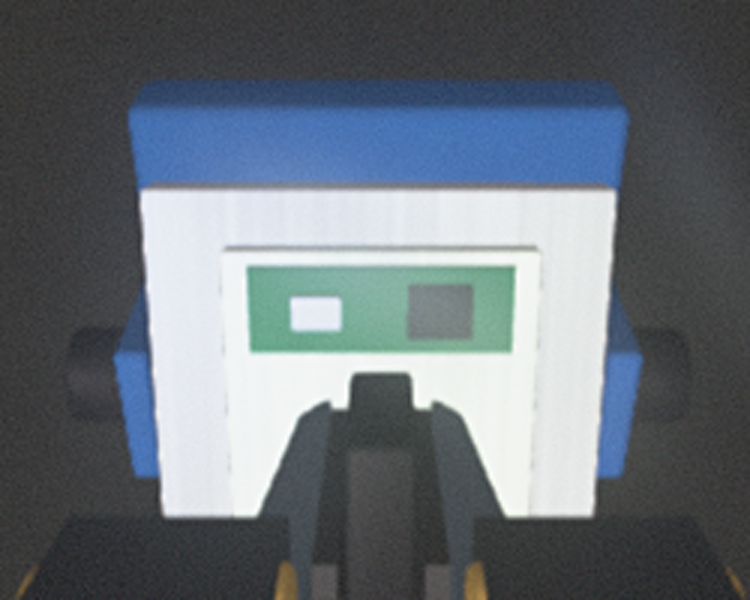

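Carrier edges are at columns 222 and 540 and plate edges at about 144 and 613 on the same row, so it is centred within 0.5 mm and square. The pressure is balanced at a slope of about 15.2°. I'll press slightly firmer, check and hand in.

Run:
```python
from h import *
from rig import arm
P=np.load("PC.npy")[:4]
S=go(arm,P,.35,.0023); arm.sleep(.4); f,m=read(arm,S)
f-=[-.472,-.094,-1.005];m-=[.032,.225,-.0255]
print(f,m,"x",(-m[1]-.19*f[0])/f[2],"y",(m[0]-.19*f[1])/f[2],arm.current_width(),arm.current_t())
if 4.5<f[2]<10: arm.sign_off(); print("signed off")
```

```text
[-1.0182 -1.1654  6.9521] [-0.2676  0.1675  0.0111] x 0.003734394728301176 y -0.0066369936359937515 0.011828647665127395 24.725
the job is handed in; nothing more can be done
signed off
```

The carrier is gripped by its fin and held on plate_b, the stage with the meter behind it. It is centred to about 0.5 mm, squared, tilted to about 15.2° with its long side up the slope, and pressed at about 7 N with the pressure balanced within 7 mm of its centre. I handed the job in at 24.7 s.

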